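Free the trimmer's seized back stop and set it to the board

ROBOT

A 6-joint arm with a two-finger parallel gripper is mounted at the origin on the work surface. World frame = base frame: x ahead of the robot, y to its left, z up, the work surface at z = 0. Lengths are in m, angles in rad, forces in N, time in s.
With the tool pointing down it reaches from about 0.325 to 0.9 m from the base axis. Payload 6.1 kg.
Tool frame: the origin (TCP) lies midway between the tips of the shut fingers; the grasp point (between the pads) lies 19 mm behind it; z points along the fingers, y is the line along which they close (so a half turn about z gives the same grasp; the last joint's range is limited). The gripper opens to 85 mm and grips with 20 to 120 N. Pads are 22 mm wide; open, the fingers measure 114 mm over their backs; the gripper's body (76 mm by 85 mm) begins 54 mm behind the grasp point. The pads swing forward as they close: fully open they stand 13 mm farther back than shut.
Start: joints at [1.148, 0.22, 1.526, -0, 1.395, -0.126], TCP at [0.183, 0.598, 0.231] pointing down, gripper open.
Joint ranges: [-2.98, 2.98], [-0.91, 2.08], [0.09, 2.57], [-1.24, 4.39], [0.2, 2.65], [-2.68, 2.68]. Speed limits (rad/s): [2.57, 2.57, 3.01, 3.14, 3.14, 3.14].

INTERFACE

Orientations are given as [roll, pitch, yaw] about the fixed x, y, z axes, in that order (R = Rz(yaw) Ry(pitch) Rx(roll)).
In Python, from plant import manip, kin, eyes, finder, monitor gives the robot as it stands. Calls block until the motion is done:
- manip.movep(position, orientation): joint-space move of the TCP to a pose.
- manip.move_l(position, feed=0.15, rotation=None, max_force=None): straight line of the TCP; rotation=None keeps the orientation; feed is the mean speed in m/s. With max_force (N) it stops when the force on the tool has changed by that much, and returns True; else False.
- manip.set_joints(angles): joint-space move.
- manip.gripper_to(opening, f_grip=None): finger opening in m; f_grip is the grip in N (None keeps the last); returns when the fingers have stopped.
- manip.hold(seconds).
- kin.inverse_kinematics(position, orientation): joint angles nearest the present ones, or None.
- eyes.get_image(name): name is "scene" or "top" or "wrist"; returns (picture, depth): 400x640x3 uint8, red, green, blue; 400x640 float32, m along the optical axis (not along the pixel's ray), 0 where there is no reading.
- eyes.get_calibration(name): a dict with "intrinsics" (3x3 intrinsics, pixels), "world_from_camera" (4x4, takes a point from camera to world coordinates). Camera axes: x right, y down, z forward; pixel columns grow to the right and rows downward; lengths in m; the calibration is good to about 2 mm. A picture is of the moment at which its call begins: read the wrist's pose just before it. get_calibration takes no time and is no camera call; for the wrist camera it gives the pose at the moment of the call.
A pose or a line that the arm cannot do raises manip.Unreachable and nothing moves.
- manip.job_done(): hands the job in; it is judged then, once.
Trained networks look in the newest picture that a camera, given by its name, has taken for a name from the list of things; names that differ only in an ending like _2 or _b are one class to them, and where a whole thing is asked for, a point or a joint stands for the part that bears it (a point fixed in the world has none). Each returns a list of dicts, best first, with "confidence" (0 to 1); they miss things now and then, are a little off and sometimes report something else, mostly with a low value. They report only what shows in the picture. A call takes as long as a camera call.
- finder.silhouettes(target, camera): "region" (400x640 bool, what is visible of it) and "uv" ([column, row] in pixels, amid what is visible of it).
Readings, each from a call of its own:
- monitor.read_time_s(): time.
- monitor.read_q(): joint angles.
- monitor.read_joint_velocities(): joint speeds.
- monitor.read_joint_torque(): joint torques, N m.
- monitor.read_eef_pos(): TCP position.
- monitor.read_tcp_rot(): TCP orientation.
- monitor.read_ft_force(): force on the tool from outside, world axes, zero at the start.
- monitor.read_torque(): the same for the moment, N m.
- monitor.read_opening(): finger opening in m.
- monitor.read_grasp_force(): force on a finger pad.
Only numpy, scipy, OpenCV 4.12 (cv2) and the standard library are available. Lean on these libraries where they do the work, as an engineer would, in place of code of your own. Each camera call takes 0.05 s, during which the arm holds its last target. There are 200 camera calls.

TASK

The wing knob that clamps the paper trimmer's back stop has seized: break it loose with a short firm twist anticlockwise and back it off about half a turn. Slide the stop up until it just meets the rear edge of the board lying in the trimmer, without shifting the board, then tighten the knob firmly again so that the stop stays there. Leave the weight and the other things on the desk alone.

Things in the scene. Friction and masses are not known exactly. Their poses are not given: they have to be found in the camera images.
- trimmer: Rotary paper trimmer fixed on the desk: a flat grey board 360 mm (its x) by 460 mm (its y), top 20 mm above the desk. Origin: centre of its underside. +y is to the rear, away from the cut. Cutting rail along x at y = -217 mm, top 50 mm above the desk; end blocks 56 mm, cutting head at the +x end 85 mm high. Side fence along y, inner face at x = 141 mm, 10 mm high. The stop slides along y at x = 0.
- stop (a joint): Slide of the back stop along the trimmer's y, m; grows to the rear (+y), away from the cut; travel 0 to 0.20. The stop is an aluminium bar 220 mm long (x), 20 mm deep (y), its top 13 mm above the trimmer's board, with a steel clamp block 46 x 44 x 17 mm in its middle. Knob tight: 20 N does not move it. Knob slack: it slides with about 1 N, moved by the knob or by the bar.
- stop_face (a point): The middle of the stop's working face (the side towards the cut), 4 mm above the trimmer's board. Its axes are the trimmer's. The knob's axis stands 22 mm behind it (+y) on the clamp block.
- knob (a joint): Angle of the wing knob, rad, anticlockwise from above positive (loosens, right-hand thread). Starts tight at -0.05 to 0.15 and needs 0.25 to 0.6 N m to break loose; the resistance fades and is gone at 0.40, then it turns freely (0.02 N m) to its end at 5.0. Clockwise it bites again at 0.40, stiffening by about 1.1 N m per rad; below 0.2 the stop is firmly clamped; thread end at -0.3.
- knob_grip (a point): On the knob's axis at grip height, 62 mm above the desk. The black plastic knob is a wing: an upright bar 53 mm long, 13 mm thick, from 50 to 72 mm above the desk, over a round hub 28 mm wide (top 52 mm above the desk). The point's x axis lies along the wing and turns with it; z up. The wing keeps its height as it turns.
- board: Loose brown greyboard sheet to be trimmed, 200 (x) by 240 (y) by 4 mm, lying on the trimmer along the side fence and square with it, its front end under the cutting rail. Origin: centre of its underside; axes as the trimmer's. About 150 g, held down by the weight; it slides when pushed with more than about 4 N.
- board_edge (a point): The middle of the board's rear edge, on its top face, 24 mm above the desk (the edge that the stop's face must meet). The stop starts 40 to 170 mm behind it.
- weight: Loose round steel paperweight, 60 mm wide and 51 mm high with a small grip knob, about 0.85 kg, standing on the board some 100 mm in front of its rear edge. Origin: centre of its underside.
- spare_boards: Loose pile of greyboards, 200 x 240 x 20 mm, left of the trimmer; a bystander. Origin: centre of its underside.
- stapler: Loose black desk stapler, 155 mm long, 57 mm high, right of the trimmer; a bystander. Origin: centre of its underside.
- pencil_cup: Loose white cup with pencils, 72 mm wide, 165 mm high with the pencils, far left; a bystander. Origin: centre of its underside.

How it is judged:
On the way, in this order (a step that is already met when the one before it is completed fails the run):
1. the knob has been broken loose and backed off (beyond 2.3 rad, about half a turn) (value of joint knob above 2.3 rad), for 0.1 s.
2. with the knob slack, the stop's face has been brought to within 3 mm of the board's rear edge (y of board_edge in the frame of stop_face above -0.003 m and value of joint knob above 0.6 rad), for 0.2 s.
At the end, for the whole second after the job is handed in: The stop's face is within 3 mm of the board's rear edge, the knob is tight again (below 0.2 rad), the board lies within 4 mm of where it was and square (within 0.03 rad) with the trimmer, and the stop is at rest (y of board_edge in the frame of stop_face above -0.003 m and value of joint knob below 0.2 rad and distance of board from where it was at the start of the episode below 0.004 m and angle between the y axis of board and the y axis of trimmer, either way round below 0.03 rad and velocity of joint stop between -0.005 and 0.005 m/s); the robot touches nothing.
It fails at once if the board is shifted by more than 6 mm (distance of board from where it was at the start of the episode above 0.006 m).
It fails at once if the weight is moved more than 10 mm (distance of weight from where it was at the start of the episode above 0.01 m).
It fails at once if a bystander (spare boards, stapler, pencil cup) is moved more than 15 mm (distance of any of spare_boards, stapler, pencil_cup from where it was at the start of the episode above 0.015 m).
It also fails if it takes over 48 s, if anything falls off the work surface, if the arm or the gripper's body presses on something with over 40 N, if the wrist force passes 120 N, or if a joint passes its speed limit or range.

## Working session

There is one attempt and no reset: what is moved stays moved. The work goes in short steps, each a Python script; the robot and the scene stay as the last script left them, time stands still between calls to the robot, and variables do not carry over. Pictures are saved under pics/ and viewed, at most 10 in all, crops included, and the job is handed in when it is done.

```bash
mkdir -p pics; ls; cat > h.py <<'E'
import numpy as np, cv2
from plant import manip, kin, eyes, finder, monitor
def cloud(cam):
    c=eyes.get_calibration(cam); im,d=eyes.get_image(cam)
    K=np.array(c["intrinsics"]);T=np.array(c["world_from_camera"])
    v,u=np.mgrid[:400,:640]
    P=np.stack([(u-K[0,2])/K[0,0]*d,(v-K[1,2])/K[1,1]*d,d],-1)@T[:3,:3].T+T[:3,3]
    P[d==0]=np.nan
    return im,P,K,T
def save(n,im): cv2.imwrite(f"pics/{n}.png",im[:,:,::-1])
E
python3 - <<'E'
from h import *
np.set_printoptions(precision=4,suppress=True)
for cam in ["top","scene"]:
    im,P,K,T=cloud(cam); save(cam,im)
    print(cam,T,K[0])
    for t in ["trimmer","stop","knob","board","weight","stapler","spare_boards","pencil_cup"]:
        for r in finder.silhouettes(t,cam)[:2]:
            m=r["region"]; p=P[m]
            print(t,round(r["confidence"],2),np.round(r["uv"]),m.sum(),np.nanmedian(p,0),np.nanpercentile(p,[2],axis=0),np.nanpercentile(p,[98],axis=0))
print(monitor.read_time_s(),monitor.read_tcp_rot())
E
```

```text
pics
plant.py
top [[-0.0004 -0.9961  0.0878  0.4209]
 [-0.9998 -0.0014 -0.0207 -0.0078]
 [ 0.0207 -0.0878 -0.9959  1.518 ]
 [ 0.      0.      0.      1.    ]] [434.1692   0.     309.1525]
trimmer 0.7 [294. 217.] 12577 [0.4994 0.0166 0.021 ] [[ 0.2899 -0.2679  0.0126]] [[0.7054 0.2227 0.0745]]
stop 0.67 [280. 204.] 450 [0.5273 0.0643 0.0338] [[0.4292 0.0274 0.0252]] [[0.6264 0.0885 0.0747]]
knob 0.53 [278. 210.] 78 [0.5263 0.0694 0.0693] [[0.5058 0.0572 0.0332]] [[0.5457 0.0812 0.0769]]
board 0.7 [340. 216.] 2779 [ 0.4982 -0.1353  0.0235] [[ 0.3986 -0.2947  0.0166]] [[ 0.6158 -0.0486  0.0307]]
weight 0.61 [348. 208.] 221 [ 0.5239 -0.1663  0.0498] [[ 0.5001 -0.1927  0.0428]] [[ 0.55   -0.1402  0.0774]]
stapler 0.59 [467. 246.] 628 [ 0.3988 -0.5778  0.0514] [[ 0.3327 -0.6159  0.002 ]] [[ 0.4664 -0.5434  0.0612]]
spare_boards 0.64 [141. 236.] 4284 [0.4399 0.5258 0.0186] [[0.345  0.4078 0.0105]] [[0.5361 0.6445 0.0255]]
pencil_cup 0.57 [192. 163.] 498 [0.6672 0.3568 0.0583] [[ 0.635   0.3238 -0.0013]] [[0.7022 0.392  0.1592]]
scene [[-0.1699  0.7937 -0.5841  1.3695]
 [ 0.9854  0.1279 -0.1
[... 389 characters left out ...]
] [[0.557  0.08   0.0766]]
board 0.78 [300. 200.] 1416 [ 0.5069 -0.1252  0.0241] [[ 0.4023 -0.2806  0.0187]] [[ 0.6157 -0.046   0.0299]]
board 0.62 [346. 208.] 374 [0.5422 0.0666 0.0339] [[0.4266 0.0272 0.018 ]] [[0.6346 0.0958 0.0729]]
weight 0.75 [287. 198.] 182 [ 0.5381 -0.1636  0.05  ] [[ 0.5102 -0.195   0.0263]] [[ 0.5582 -0.1385  0.0758]]
stapler 0.69 [202. 166.] 486 [ 0.4092 -0.5794  0.0318] [[ 0.3372 -0.6229 -0.0009]] [[ 0.4736 -0.5439  0.0613]]
spare_boards 0.64 [462. 208.] 2651 [0.4561 0.5277 0.0191] [[0.3512 0.4099 0.0081]] [[0.5447 0.6445 0.0245]]
pencil_cup 0.75 [421. 251.] 524 [0.6812 0.3561 0.0626] [[0.6371 0.3254 0.0001]] [[0.7058 0.3921 0.1522]]
0.9 [ 3.1415 -0.      2.8448]
```

```bash
python3 - <<'E'
from h import *
np.set_printoptions(precision=4,suppress=True)
manip.movep([0.53,0.03,0.32],[np.pi,0,np.pi/2])
for i,dy in enumerate([0,0.05]):
    if dy: manip.move_l([0.53,0.03+dy,0.32])
    im,P,K,T=cloud("wrist"); save(f"w{i}",im); print(T[:3,3],T[:3,2],K[0,0])
    for t in ["stop","knob","board","weight"]:
        for r in finder.silhouettes(t,"wrist")[:1]:
            m=r["region"]; p=P[m]
            print(t,round(r["confidence"],2),np.round(r["uv"]),m.sum(),np.nanmedian(p,0),np.nanpercentile(p,[1],axis=0),np.nanpercentile(p,[99],axis=0))
            if t=="knob":
                q=p[p[:,2]>0.06]; print("wing",len(q),q[:,2].max(),cv2.minAreaRect((q[:,:2]*1000).astype(np.float32)))
            np.save(f"m_{t}{i}",m)
    np.save(f"P{i}",P)
print(monitor.read_time_s())
E
```

```text
[0.5303 0.0958 0.4625] [ 0.001  -0.2585 -0.966 ] 282.9910139794065
knob 0.83 [316. 146.] 421 [0.53   0.0726 0.0715] [[0.5072 0.0615 0.0501]] [[0.554  0.0825 0.0738]]
wing 346 0.07482100896225741 ((530.540283203125, 71.62774658203125), (49.58063507080078, 13.019976615905762), 13.480962753295898)
board 0.95 [302. 256.] 8372 [ 0.507  -0.1143  0.0239] [[ 0.4001 -0.2576  0.0219]] [[ 0.6221 -0.04    0.0257]]
weight 0.69 [316. 286.] 1046 [ 0.5288 -0.1561  0.0503] [[ 0.5007 -0.1876  0.0292]] [[ 0.5568 -0.1361  0.0758]]
[0.5303 0.1452 0.4626] [ 0.0011 -0.2594 -0.9658] 282.9910139794065
stop 0.61 [318. 179.] 2559 [0.5301 0.0721 0.033 ] [[0.4239 0.028  0.0194]] [[0.6339 0.0968 0.073 ]]
knob 0.82 [318. 181.] 480 [0.5316 0.0737 0.0711] [[0.5077 0.0577 0.0345]] [[0.5567 0.0843 0.0735]]
wing 357 0.07383114168347427 ((531.6483764648438, 72.10282897949219), (52.195770263671875, 13.264144897460938), 12.943231582641602)
board 0.91 [306. 280.] 7443 [ 0.5078 -0.1116  0.0239] [[ 0.415  -0.1965  0.0218]] [[ 0.6229 -0.0386  0.0257]]
weight 0.98 [316. 311.] 995 [ 0.5288 -0.1547  0.0501] [[ 0.5005 -0.1829  0.0263]] [[ 0.5567 -0.1361  0.0753]]
4.275
```

View pics/w0.png

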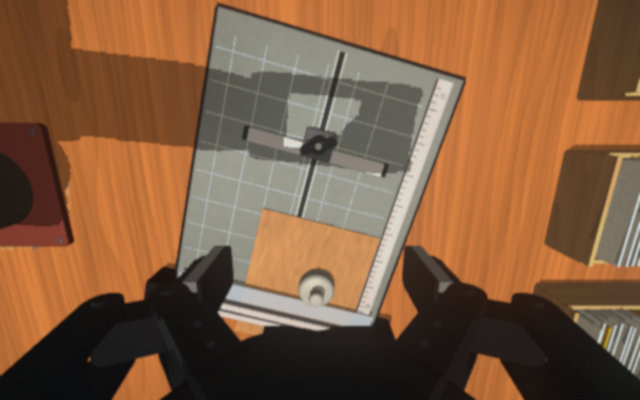

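View pics/top.png

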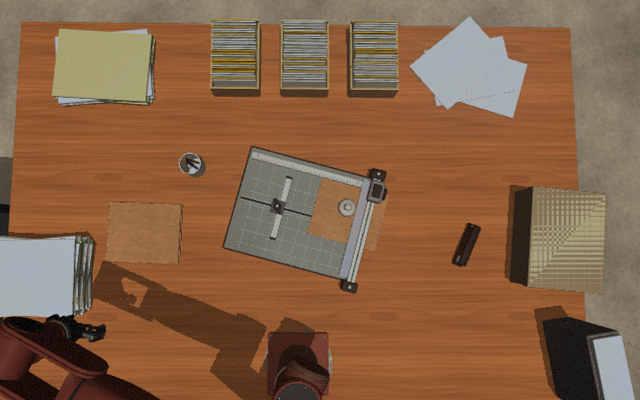

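```bash
python3 - <<'E'
from h import *
np.set_printoptions(precision=4,suppress=True)
P=np.load("P1.npy"); s=np.load("m_stop1.npy")
q=P[s]; q=q[(q[:,2]>0.029)&(q[:,2]<0.036)]
print("bar",len(q),cv2.minAreaRect((q[:,:2]*1000).astype(np.float32)))
for i in (0,1):
    P=np.load(f"P{i}.npy"); m=np.load(f"m_board{i}.npy")
    b=[]
    for u in range(640):
        r=np.where(m[:,u])[0]
        if len(r): b.append(P[r[0],u])
    b=np.array(b); b=b[(b[:,0]>0.43)&(b[:,0]<0.60)]
    for _ in range(4):
        f=np.polyfit(b[:,0],b[:,1],1); e=b[:,1]-np.polyval(f,b[:,0]); b=b[abs(e)<max(.0015,1.5*e.std())]
    a=np.arctan(f[0]); n=np.array([-np.sin(a),np.cos(a)])
    k=np.array([.531,.072]); d=n@(k-np.array([0,f[1]]))
    print("edge yaw",a,"knob axis to edge",d,"gap",d-.022, len(b),e.std())
    km=np.load(f"m_knob{i}.npy");w=P[km];w=w[w[:,2]>.066][:,:2]
    c=w.mean(0);ev=np.linalg.eigh(np.cov((w-c).T))[1][:,1];print("wing",c,np.arctan(ev[1]/ev[0]))
E
```

```text
bar 1649 ((531.328125, 71.93488311767578), (44.33269119262695, 224.0434112548828), 75.0651626586914)
edge yaw -0.25945371616692636 knob axis to edge 0.12129591271223622 gap 0.09929591271223623 94 0.000625055758957695
wing [0.5306 0.0719] 0.24773354606706496
edge yaw -0.2644067722754981 knob axis to edge 0.12114588253534622 gap 0.09914588253534623 93 0.0005234818630755581
wing [0.5319 0.0727] 0.22367664767572545
```

```bash
python3 - <<'E'
from h import *
np.set_printoptions(precision=4,suppress=True)
y=0.235
manip.movep([.5312,.0722,.13],[np.pi,0,y])
manip.gripper_to(0.045)
print(manip.move_l([.5312,.0722,.0555],feed=.08,max_force=8),monitor.read_eef_pos())
print(manip.gripper_to(0.0,f_grip=90),monitor.read_opening(),monitor.read_grasp_force(),monitor.read_ft_force(),monitor.read_torque(),monitor.read_tcp_rot())
for d in (0.15,0.3,0.45):
    manip.move_l([.5312,.0722,.0555],rotation=[np.pi,0,y+d])
    print(d,monitor.read_opening(),monitor.read_ft_force(),monitor.read_torque(),monitor.read_tcp_rot(),monitor.read_q()[5])
print(monitor.read_time_s())
im,P,K,T=cloud("wrist");save("g",im)
E
```

```text
False [0.5318 0.0722 0.0561]
False 0.010692104877615944 89.91083264350891 [-1.0685 -0.0725  5.0999] [-0.0154  0.1781 -0.0232] [ 3.1412 -0.0014  0.235 ]
0.15 0.010586759197066182 [-1.737   0.2708  5.6591] [0.1498 0.2271 0.0256] [ 3.1413 -0.0013  0.3854] 1.1732958298671274
0.3 0.010798875449446145 [-1.6418  0.6541  6.1145] [0.131  0.2524 0.0175] [ 3.1414 -0.0012  0.5355] 1.0232227268142304
0.45 0.010945918427973395 [-1.3858  1.4429  6.326 ] [0.2232 0.3411 0.0409] [ 3.1415 -0.001   0.6855] 0.8732614483261075
8.3333
```

View pics/g.png

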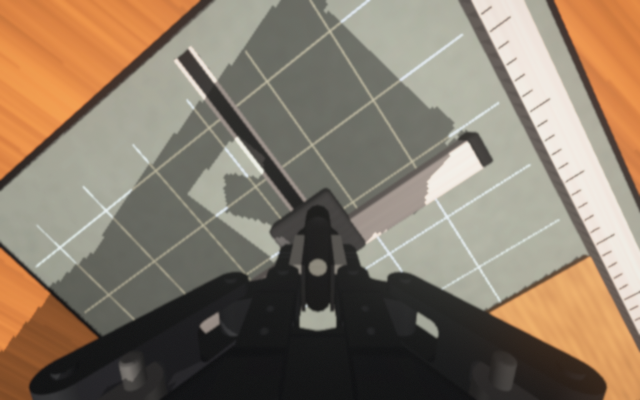

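```bash
python3 - <<'E'
from h import *
np.set_printoptions(precision=4,suppress=True)
y=0.235
for d in (1.2,1.95,2.65):
    manip.move_l([.5312,.0722,.0555],rotation=[np.pi,0,y+d])
    print(d,monitor.read_opening(),monitor.read_ft_force(),monitor.read_torque(),monitor.read_tcp_rot(),monitor.read_eef_pos(),monitor.read_time_s())
manip.hold(.15)
im,P,K,T=cloud("wrist");save("g2",im)
E
```

```text
1.2 0.010638587674684188 [-3.7696  2.3113  9.5363] [0.2864 0.8577 0.0024] [-3.1405 -0.0007  1.4352] [0.5308 0.0728 0.0563] 9.2833
1.95 0.010310926322910821 [-8.9343  0.7627 13.3536] [ 0.2005  1.3992 -0.0413] [-3.1396 -0.002   2.1853] [0.53   0.0727 0.0563] 10.1833
2.65 0.010886827106133463 [-9.7015  2.1403 14.0677] [0.1786 1.5392 0.0517] [-3.1413 -0.0033  2.8854] [0.5298 0.0727 0.0563] 11.0333
```

View pics/g2.png

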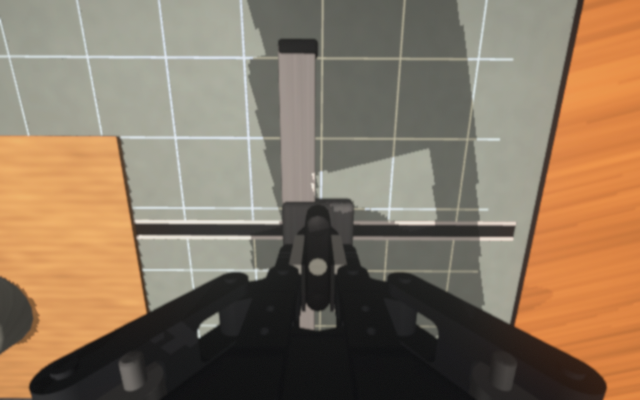

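```bash
cat >> h.py <<'E'
a=-0.262; n=np.array([-np.sin(a),np.cos(a),0]); t=np.array([np.cos(a),np.sin(a),0])
c0=np.array([.5298,.0727,.0555])
def gap(name=None):
    im,P,K,T=cloud("wrist")
    if name: save(name,im)
    r=finder.silhouettes("board","wrist")
    if not r: return None
    # board rear edge: max coordinate along n, in strips along t
    p=P[r[0]["region"]]; p=p[(p[:,2]>.021)&(p[:,2]<.027)]
    A=p@n; B=p@t; out=[]
    for b in np.arange(B.min()+.01,B.max()-.01,.004):
        m=abs(B-b)<.002
        if m.sum()>8: out.append((b,np.percentile(A[m],98)))
    out=np.array(out); f=np.polyfit(out[:,0],out[:,1],1)
    return r[0]["confidence"],np.median(out[:,1]),f[0],len(out)
E
python3 - <<'E'
from h import *
np.set_printoptions(precision=4,suppress=True)
print("c0.n",c0@n,gap())
for s in (0.05,0.085):
    manip.move_l(c0-s*n,feed=.05)
    f=monitor.read_ft_force();e=monitor.read_eef_pos()
    print(s,"Fn",f@n,"Ft",f@t,f[2],"along",(e-c0)@n,"across",(e-c0)@t,monitor.read_time_s())
print(gap("g3"),monitor.read_eef_pos()@n)
E
```

```text
c0.n 0.20744402153817304 (0.71, np.float64(0.08511180155862816), np.float64(-0.5381289480379988), 46)
0.05 Fn -0.49012831456916994 Ft -4.5627129376735915 9.583031301864056 along -0.05004095266479832 across -0.00010810694395312244 12.4833
0.085 Fn 0.1343373936165685 Ft -2.9510195421734675 9.10164565390297 along -0.0851553355972385 across -7.58359543719736e-05 13.3333
(0.79, np.float64(0.08264556596597186), np.float64(-1.1391802951867316), 42) 0.12234795721345113
```

View pics/g3.png

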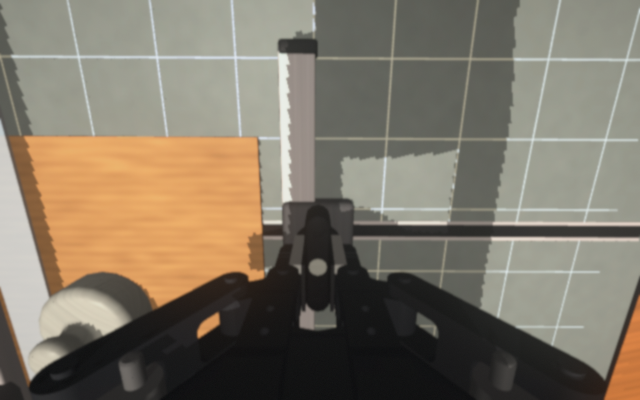

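```bash
python3 - <<'E'
from h import *
np.set_printoptions(precision=4,suppress=True)
manip.move_l(c0-.092*n,feed=.03)
s=.092; base=[]
while s<.104:
    s+=.0005; manip.move_l(c0-s*n,feed=.004)
    f=monitor.read_ft_force()@n; e=(monitor.read_eef_pos()-c0)@n
    print(round(s,4),round(f,2),round(e,5))
    base.append(f)
    if len(base)>2 and f-np.median(base[:3])>1.8: break
print(monitor.read_time_s()); gap("g4")
E
```

```text
0.0925 0.79 -0.09237
0.093 0.43 -0.09278
0.0935 0.17 -0.09326
0.094 0.53 -0.09376
0.0945 -0.69 -0.09426
0.095 -0.58 -0.09477
0.0955 0.31 -0.09525
0.096 0.36 -0.09576
0.0965 0.88 -0.09628
0.097 0.92 -0.09677
0.0975 0.52 -0.09727
0.098 1.13 -0.09776
0.0985 0.73 -0.09826
0.099 1.05 -0.09877
0.0995 0.76 -0.09926
0.1 1.51 -0.09977
0.1005 0.51 -0.10004
0.101 3.59 -0.10009
18.7667
```

View pics/g4.png

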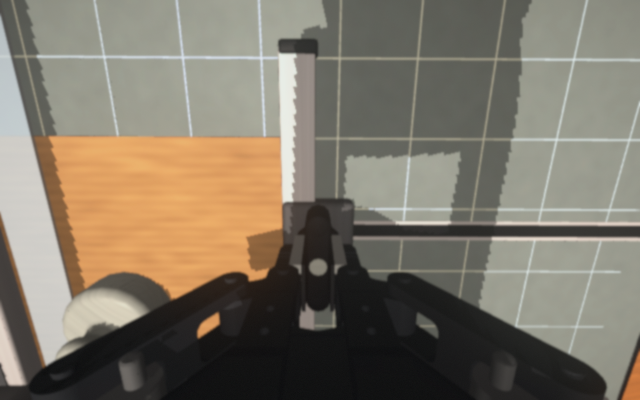

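```bash
python3 - <<'E'
from h import *
np.set_printoptions(precision=4,suppress=True)
r0=np.array([.0014,-.0003])
def R(d): return np.append(np.array([[np.cos(d),-np.sin(d)],[np.sin(d),np.cos(d)]])@r0,0)
A=c0-.1006*n-R(2.65); corr=0.
manip.move_l(A+R(2.65),feed=.01)
for d in (2.3,1.95,1.6,1.25,.95,.7,.5,.35,.2,.05,-.08):
    manip.move_l(A+R(d)+corr*n,rotation=[np.pi,0,.235+d])
    for k in range(4):
        f=monitor.read_ft_force(); F=f@n
        print(d,"Fn %.2f Ft %.2f Fz %.1f Mz %.3f op %.4f corr %.4f"%(F,f@t,f[2],monitor.read_torque()[2],monitor.read_opening(),corr),(monitor.read_eef_pos()-c0)@n)
        if d<.4 or 1<F<3.8: break
        corr+=.0003 if F>=3.8 else -.0003
        manip.move_l(A+R(d)+corr*n,feed=.005)
print(monitor.read_tcp_rot(),monitor.read_time_s()); gap("g5")
E
```

```text
2.3 Fn 2.76 Ft -4.23 Fz 10.0 Mz 0.022 op 0.0105 corr 0.0000 -0.09961646442058429
1.95 Fn 1.75 Ft -5.64 Fz 10.8 Mz -0.003 op 0.0108 corr 0.0000 -0.09922943903404928
1.6 Fn 3.01 Ft -5.98 Fz 11.6 Mz -0.007 op 0.0103 corr 0.0000 -0.09899518980756566
1.25 Fn 3.33 Ft -6.25 Fz 11.4 Mz -0.001 op 0.0110 corr 0.0000 -0.09884506350086054
0.95 Fn 3.95 Ft -7.04 Fz 11.4 Mz -0.058 op 0.0107 corr 0.0000 -0.09884416501624572
0.95 Fn 3.02 Ft -6.46 Fz 10.6 Mz -0.023 op 0.0105 corr 0.0003 -0.09884109488160363
0.7 Fn 4.35 Ft -6.70 Fz 11.1 Mz -0.010 op 0.0106 corr 0.0003 -0.09891782017719868
0.7 Fn 2.31 Ft -6.31 Fz 11.0 Mz 0.010 op 0.0108 corr 0.0006 -0.09886195209116463
0.5 Fn 2.22 Ft -5.74 Fz 10.7 Mz -0.004 op 0.0107 corr 0.0006 -0.09900475217433954
0.35 Fn 3.39 Ft -5.88 Fz 9.8 Mz -0.046 op 0.0104 corr 0.0006 -0.09912674097343567
0.2 Fn 3.83 Ft -5.65 Fz 10.3 Mz -0.025 op 0.0104 corr 0.0006 -0.09924971023961736
0.05 Fn 3.72 Ft -5.39 Fz 10.9 Mz -0.007 op 0.0107 corr 0.0006 -0.0994288099315659
-0.08 Fn 4.30 Ft -5.24 Fz 9.5 Mz -0.077 op 0.0106 corr 0.0006 -0.09954739295122671
[-3.1396  0.0002  0.1545] 24.0
```

View pics/g5.png

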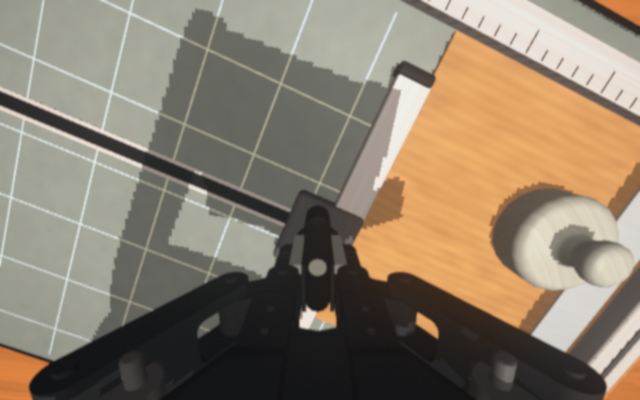

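```bash
python3 - <<'E'
from h import *
np.set_printoptions(precision=4,suppress=True)
p=c0-.1000*n; p=monitor.read_eef_pos(); p=np.array(p)
manip.move_l(p+.0003*n,rotation=[np.pi,0,.235-.14])
print(monitor.read_torque(),monitor.read_ft_force()@n,monitor.read_tcp_rot())
manip.gripper_to(.045)
q=np.array(monitor.read_eef_pos()); manip.move_l([q[0],q[1],.14],feed=.12)
k=c0-.1*n
for i,o in enumerate([(0,-.04),(0,.01)]):
    manip.movep([k[0]+o[0],k[1]+o[1],.32],[np.pi,0,np.pi/2])
    im,P,K,T=cloud("wrist"); save(f"e{i}",im)
    R=lambda name:(finder.silhouettes(name,"wrist") or [None])[0]
    r=R("knob")
    if r:
        w=P[r["region"]];w=w[w[:,2]>.066][:,:2];c=w.mean(0);ev=np.linalg.eigh(np.cov((w-c).T))[1][:,1]
        print("wing",len(w),c,np.arctan(ev[1]/ev[0]),cv2.minAreaRect((w*1000).astype(np.float32)),"knob along n",c@n[:2])
    for nm in ("board","weight"):
        r=R(nm)
        if r: w=P[r["region"]]; print(nm,r["confidence"],np.nanmedian(w,0),np.nanpercentile(w@n,[1,99]),np.nanpercentile(w@t,[1,99]))
print(monitor.read_time_s())
E
```

```text
[0.3322 0.1365 0.0044] 2.153493109967789 [-3.1411 -0.      0.0965]
wing 355 [ 0.506 -0.023] 0.10179578450932439 ((506.0746765136719, -23.229724884033203), (51.83198165893555, 13.002090454101562), 5.69742488861084) knob along n 0.10880803119604246
board 0.78 [ 0.5032 -0.1175  0.0239] [-0.1518  0.0852] [0.436  0.6315]
weight 0.57 [ 0.527  -0.1582  0.0503] [-0.0528  0.0062] [0.5248 0.5805]
wing 337 [ 0.5058 -0.0226] 0.09917125480778982 ((505.43109130859375, -23.107524871826172), (51.1286735534668, 13.187093734741211), 5.5421953201293945) knob along n 0.10918422823700705
board 0.63 [ 0.4992 -0.1106  0.0239] [-0.1509  0.0845] [0.4371 0.6296]
weight 0.82 [ 0.5272 -0.1571  0.0503] [-0.0486  0.0063] [0.5242 0.5807]
27.725
```

View pics/e1.png

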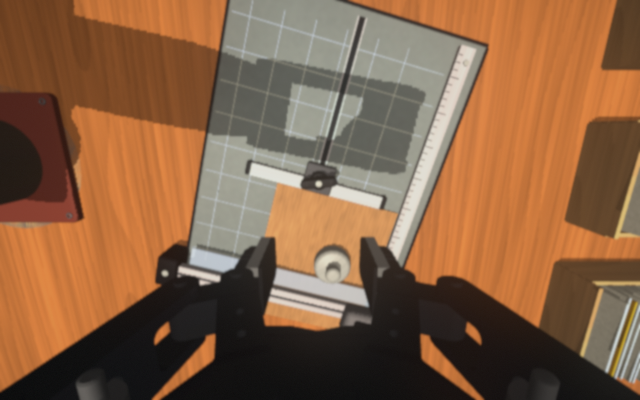

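```bash
python3 - <<'E'
from h import *
for o in (.01,.05):
    k=c0-.1*n
    manip.movep([k[0],k[1]+o,.27],[np.pi,0,np.pi/2])
    im,P,K,T=cloud("wrist")
    m=finder.silhouettes("board","wrist")[0]["region"]; kk=finder.silhouettes("knob","wrist")[0]["region"]
    w=P[kk]; w=w[w[:,2]>.066]; c=w.mean(0)
    # board colour is brown: keep only mask pixels at board height
    b=[]
    for u in range(640):
        r=np.where(m[:,u]&(abs(P[:,u,2]-.024)<.003))[0]
        if len(r): b.append(P[r[0],u])
    b=np.array(b); B=b@t; s=(B>c@t-.06)&(B<c@t+.06)&(abs(b@n-(c@n-.022))<.012)
    # bar front top edge: points at z~.033 around
    Q=P.reshape(-1,3); q=Q[(abs(Q[:,2]-.033)<.002)&(abs(Q@n-c@n)<.05)&(abs(abs((Q-c)@t)-.06)<.03)]
    print("knob n",c@n,"edge n",np.median((b@n)[s]),s.sum(),"bar front n",np.percentile(q@n,[1,3,10,97]),len(q), "slope",np.polyfit(B[s],(b@n)[s],1)[0])
print(monitor.read_time_s())
E
```

```text
Traceback (most recent call last):
IndexError: list index out of range
```

```bash
python3 - <<'E'
from h import *
k=c0-.1*n
for o in (-.01,.02):
    manip.movep([k[0],k[1]+o,.31],[np.pi,0,np.pi/2])
    im,P,K,T=cloud("wrist")
    mb=finder.silhouettes("board","wrist"); kk=finder.silhouettes("knob","wrist")
    if not mb or not kk: print("miss",len(mb),len(kk)); continue
    m=mb[0]["region"]; w=P[kk[0]["region"]]; w=w[w[:,2]>.066]; c=w.mean(0)
    b=[]
    for u in range(640):
        r=np.where(m[:,u]&(abs(P[:,u,2]-.024)<.003))[0]
        if len(r): b.append(P[r[0],u])
    b=np.array(b); B=b@t; s=(B>c@t-.06)&(B<c@t+.06)&(abs(b@n-(c@n-.022))<.012)
    Q=P.reshape(-1,3); q=Q[(abs(Q[:,2]-.033)<.002)&(abs(Q@n-c@n)<.05)&(abs(abs((Q-c)@t)-.06)<.03)]
    print("knob n",c@n,"edge n",np.median((b@n)[s]),s.sum(),"bar front n",np.percentile(q@n,[1,3,10,97]),len(q),"slope",np.polyfit(B[s],(b@n)[s],1)[0])
print(monitor.read_time_s())
E
```

```text
knob n 0.10902774383724688 edge n 0.08436928680195308 75 bar front n [0.08695118 0.08741793 0.08885755 0.10601588] 1004 slope 0.0011110671346919265
knob n 0.10927870407616767 edge n 0.08358843240017036 74 bar front n [0.08718575 0.08758214 0.08896846 0.10635892] 984 slope -0.0006184660917115348
28.9917
```

```bash
python3 - <<'E'
from h import *
k=c0-.1*n
manip.movep([k[0],k[1]-.11,.25],[np.pi,0,np.pi/2])
im,P,K,T=cloud("wrist")
uv=[]
for x in (k-.022*n-.05*t,k-.022*n+.05*t,k-.022*n):
    c=np.linalg.inv(T)@np.array([x[0],x[1],.024,1]); uv.append((K@c[:3]/c[2])[:2])
print(uv,T[:3,3]@n-(k@n-.022)); u,v=uv[2]
u,v=int(u),int(v)
crop=im[max(v-50,0):v+50,max(u-65,0):u+65]; save("z",cv2.resize(crop,None,fx=6,fy=6,interpolation=cv2.INTER_NEAREST))
x=int(uv[0][0]);
for (a_,b_) in (uv[0],uv[1]):
    a_,b_=int(a_),int(b_)
    for r in range(b_-9,b_+8): print(r,im[r,a_],round(float(P[r,a_]@n),4),round(float(P[r,a_,2]),4))
    print()
E
```

```text
[array([272.85325373,  95.89995305]), array([351.12185311, 117.88326045]), array([312.36088616, 106.99646474])] -0.02193877961850281
86 [136 126 120] 0.0955 0.0324
87 [136 126 119] 0.0944 0.0326
88 [136 126 120] 0.0933 0.0323
89 [138 128 122] 0.0921 0.0336
90 [139 129 122] 0.0911 0.0326
91 [139 129 122] 0.09 0.0325
92 [138 129 122] 0.089 0.032
93 [134 124 117] 0.0878 0.0326
94 [122 112 105] 0.0868 0.0321
95 [111  97  86] 0.0865 0.0188
96 [114  89  68] 0.085 0.0258
97 [122  90  61] 0.084 0.0224
98 [125  90  59] 0.0828 0.024
99 [124  89  58] 0.0817 0.0244
100 [124  88  58] 0.0805 0.0241
101 [123  89  58] 0.0794 0.0248
102 [123  88  57] 0.0783 0.0244

108 [221 219 207] 0.0959 0.0323
109 [221 219 207] 0.0948 0.0317
110 [221 219 207] 0.0936 0.0327
111 [221 219 208] 0.0926 0.0316
112 [221 220 208] 0.0914 0.0334
113 [221 220 209] 0.0904 0.0317
114 [221 218 207] 0.0892 0.0325
115 [217 211 200] 0.0881 0.0322
116 [196 187 177] 0.087 0.0328
117 [172 153 138] 0.0865 0.0231
118 [175 136 103] 0.0853 0.0242
119 [193 139  91] 0.0842 0.0234
120 [196 139  88] 0.083 0.0241
121 [182 128  80] 0.0818 0.0248
122 [158 112  70] 0.0807 0.024
123 [139  99  64] 0.0795 0.0235
124 [132  95  60] 0.0784 0.0234
```

View pics/z.png

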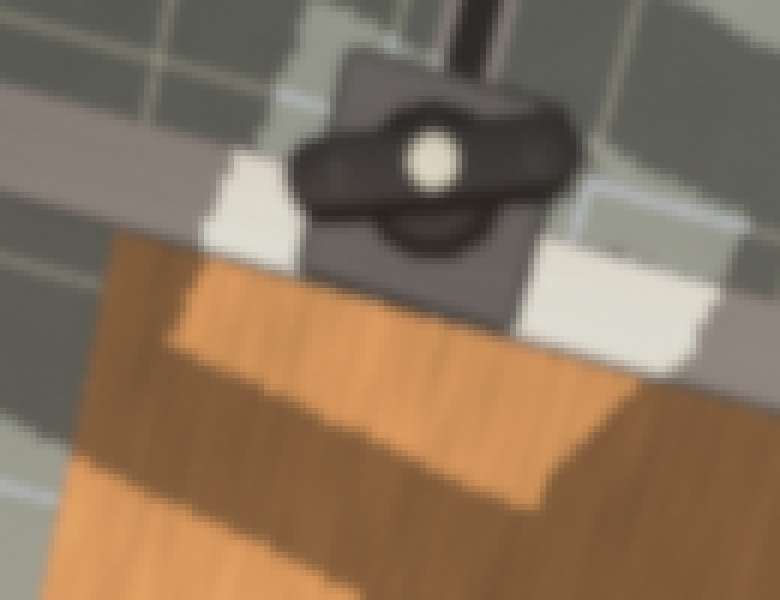

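The crop shows no gap: the board's brown edge runs straight into the bar's front face, from about (115,235) to (640,375). The wing sits level on its clamp block. Edge and face agree at n ≈ 0.0865, so I'm handing in.

```bash
python3 -c "
from h import *
print(monitor.read_time_s(),manip.job_done())"
```

```text
the job is handed in; nothing more can be done
29.6667 None
```

I broke the knob loose and backed it off about 2.65 rad. I then slid the stop until it met the board's rear edge (no visible gap), tightened the knob about 0.13 rad past where it started, and handed the job in at 29.7 s; no verdict came back.

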